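Lock the burr carrier of the nib mill

TASK

The cocoa-nib mill has been cleaned and its burr carrier, the slotted disc on top, must be locked before the hopper goes back on. With a fingertip against one of its two posts, turn the carrier clockwise until its slot lines up with the locking bar at the front, then push the bar by its upturned tab through the slot, fully home. Only push, and gently: do not pinch, grip or force the carrier or the bar, pick nothing up, and leave everything else where it stands.

Things in the scene. Friction and masses are not known exactly. Their poses are not given: they have to be found in the camera images.
- mill_top (a point): Fixed point of the cocoa-nib mill (cream bench mill, 245 x 160, flat top deck 180 mm above the worktop, standing anywhere across the middle of it): on the vertical axis of the burr carrier, level with its flange's top face, 192 mm above the worktop. The point's -x axis points to the mill's front edge (150 mm off) along the locking bar's line; +z is up; turned up to 0.5 rad.
- burr_carrier (a joint): Turning angle (rad) of the burr carrier, the aluminium disc on the mill's deck. 0: its slot faces the locking bar; positive: turned anticlockwise seen from above, so turning it clockwise brings the value down to 0. It starts between 0.6 and 2.2, can be turned past 0 (to -0.6) and back, and stays where it is left: stiff by 0.15 N m, some 4 N at a post.
- slot (a point): On the burr carrier, amid its one radial slot: 45 mm from the axis, level with the flange's top face; turns with it. Flange: 120 across, 10 thick, top face 192 mm above the worktop; hub in its middle 62 across, top 202 mm above the worktop, with the feed throat. Slot: 18 wide, cut in from the rim to the hub, mouth corners bevelled.
- post_a (a point): Centre of the top end of one of the burr carrier's two upright finger posts: steel, 12 across, 34 tall above the flange (top 226 mm above the worktop), 46 mm from the axis, 90 degrees anticlockwise (seen from above) of the slot. With the slot at the bar it stands to the mill's -y side. Turns with the carrier.
- post_b (a point): The same for the other post, facing it across the hub, 90 degrees clockwise of the slot. With the slot at the bar it stands to the mill's +y side.
- lock_bar (a joint): Slide (m) of the locking bar, flat steel, 14 wide, 8 thick, round-nosed, in a guide on the deck in front of the carrier: 0 pulled back (nose 4 mm off the rim), 0.026 fully home (stop), nose 22 mm inside the slot. Moves along the mill's +x axis with about 2.5 N of drag, stays where left. Off the slot it strikes the rim; within 4 mm of line the nose finds its way in.
- bar_tab (a point): Centre of the rear face (the one to push, facing the mill's front, -x) of the locking bar's upturned thumb tab: 34 wide, 8 thick, from 182 to 212 mm above the worktop. This point is 202 mm above the worktop and, with the bar pulled back, 122 mm from the carrier's axis; it travels with the bar. The deck is bare for 28 mm in front of it, then ends.
- dosing_cup: Open steel cup, 68 wide at the rim, 55 tall, standing on the mill's foot below the spout; origin at the middle of its underside. Only a bystander: leave it.
- hopper: The mill's clear plastic hopper, taken off and stood on its wide rim (140 across) beside the mill, 105 tall; origin at the middle of its underside. Only a bystander: leave it.
- hopper_lid: Black round lid of the hopper, 128 across, with a small knob, lying on the worktop beside the mill; origin at the middle of its underside. Only a bystander: leave it.
- berry_tub: Clear open tub of red dried berries, 112 across the rim, 66 tall, beside the mill; origin at the middle of its underside. Only a bystander: leave it.
- brush: Cleaning brush about 180 long, lying on the worktop beside the mill's front; origin at the middle of its underside. Only a bystander: leave it.
- clamp_screw: The hopper's loose thumb screw, 18 across and 25 tall, standing on a rear corner of the mill's top deck; origin at the middle of its underside. Only a bystander: leave it.
- palette_knife: Palette knife about 260 long, lying on the worktop at the left; origin at the middle of its underside. Only a bystander: leave it.

How it is judged (in metres and radians):
On the way, in this order (a step that is already met when the one before it is completed fails the run):
1. the slot is turned to face the locking bar (value of joint burr_carrier between -0.15 and 0.15 rad), for 0.1 s.
2. the bar is pushed home through the slot (value of joint lock_bar above 0.0235 m), for 0.1 s.
At the end, for the whole second after the job is handed in: The locking bar is within 2.5 mm of its home stop, through the slot of the burr carrier, whose slot faces it to within 0.08 rad; the bystanders are where they stood (within 20 mm) (value of joint lock_bar above 0.0235 m and value of joint burr_carrier between -0.08 and 0.08 rad); the robot touches nothing.
It fails at once if one of the loose things standing about is picked up, shoved or tipped (moved more than 20 mm) (distance of any of dosing_cup, hopper, hopper_lid, berry_tub, brush, clamp_screw, palette_knife from where it was at the start of the episode above 0.02 m).
It fails at once if the burr carrier or the locking bar is pinched or forced (fingers on it with more than 35 N) (contact force between the fingers and burr_carrier above 35 N or contact force between the fingers and lock_bar above 35 N).
It also fails if it takes over 53 s, if anything falls off the work surface, if the arm or the gripper's body presses on something with over 40 N, if the wrist force passes 120 N, or if a joint passes its speed limit or range.

ROBOT

A 6-joint arm with a two-finger parallel gripper is mounted at the origin on the work surface. World frame = base frame: x ahead of the robot, y to its left, z up, the work surface at z = 0. Lengths are in m, angles in degrees, forces in N, time in s.
With the tool pointing down it reaches from about 0.25 to 0.725 m from the base axis. Payload 9.7 kg.
Tool frame: the origin (TCP) lies at the very end of the fingers, on their centre line; the grasp point (between the pads) lies 19 mm behind it; x points along the fingers, y is the direction in which the jaws open and shut, and the axes are right-handed (so a half turn about x gives the same grasp; the last joint's range is limited). The gripper opens to 85 mm and grips with 20 to 120 N. Pads are 22 mm wide; open, the fingers measure 114 mm over their backs; the gripper's body (76 mm by 85 mm) begins 54 mm behind the grasp point. The pads swing forward as they close: fully open they stand 13 mm farther back than shut.
Start: joints at [69.786, 4.979, 10.078, 95.1, 0, 90], TCP at [0.19, 0.516, 0.231] pointing down, gripper open.
Joint ranges: [-179.16, 179.16], [-48.56, 103.87], [-65.8, 70.77], [-126.05, 130.52], [-82.76, 87.17], [-180, 180]. Speed limits (degrees/s): [127.2, 127.2, 147.25, 180, 180, 180].

INTERFACE

Orientations are given as [roll, pitch, yaw] about the fixed x, y, z axes, in that order (R = Rz(yaw) Ry(pitch) Rx(roll)).
In Python, from workcell import get_obs, cams, bot gives the robot as it stands.
- The arm moves only by the tool apply_moves, never from a script. Its argument "rows" is a list that holds one entry, the list of rows, each a list of 7 numbers: the shift along the tool's x, y, z in mm, then the turn, a rotation vector about the tool's x, y, z in rad, then the opening, from 0 (shut) to 1 (fully open). A call has 1 to 20 rows; each row is the pose to reach, as a shift and turn from the pose measured when the call began, along the tool's axes at that moment; what a row does not reach only later rows make up. A row lasts 1/10 s, in which the tool goes at most 50 mm and 8.59 degrees, less where a joint would pass 70% of its speed; a pose out of reach is approached as far as the arm can. A call with a gripper value outside its range is refused whole. The fingers move at their own pace and stop on an object; "newtons" is the grip in N (left out, the last holds). Time passes only in rows, so rows that repeat a pose let the fingers close. It gives the time, the measured TCP pose, the force and the opening at its end, in the units of the state.
- get_obs(): the state, without advancing time (a new reading comes with each control period).
- cams.camera(name): name is "scene" or "top"; returns a dict with "pixels" (480x640x3 uint8, red, green, blue), "range_z" (480x640 float32, m along the optical axis (not along the pixel's ray), 0 where there is no reading), "fx", "fy", "cx", "cy" (pixels), "eye" and "attitude" of the camera in the world. Camera axes: x right, y up, looking along -z (the intrinsics and any distortion apply to the point x, -y, -z); pixel columns grow to the right and rows downward; lengths in m; the calibration is good to about 2 mm. A picture is of the moment at which its call begins.
- bot.job_done(): hands the job in, once; it reports no verdict.
Trained networks look in a picture, given as the dict that the camera call returned (one of the last four; its "shot" number tells which), for a name from the list of things; names that differ only in an ending like _2 or _b are one class to them, and where a whole thing is asked for, a point or a joint stands for the part that bears it (a point fixed in the world has none). Each returns a list of dicts, best first, with "confidence" (0 to 1); they miss things now and then, are a little off and sometimes report something else, mostly with a low value. They report only what shows in the picture. A call takes as long as a camera call.
- cams.find_in(label, picture): "at" ([x, y, z] in m, in world coordinates, good to about 4 mm: the middle of the surface that is visible of it).
The state is a dict: "time": time; "q": joint angles; "qd": joint speeds; "joint_efforts": joint torques, N m; "ee_pos": TCP position; "tcp_rot": TCP orientation; "wrist_force": force on the tool from outside, world axes, zero at the start; "torque": the same for the moment, N m; "opening": finger opening in m.
Only numpy, scipy, OpenCV 4.12 (cv2) and the standard library are available. Lean on these libraries where they do the work, as an engineer would, in place of code of your own. Each camera call takes 0.05 s, during which the arm holds its last target.

## Working session

There is one attempt and no reset: what is moved stays moved. The work goes in short steps, Python scripts to look and compute and a tool call to move; the robot and the scene stay as the last step left them, time stands still between calls to the robot, and variables do not carry over. Pictures are saved under pics/ and viewed, and the job is handed in when it is done.

Besides the shell and the picture viewer there is one more tool, called after ">>>" as name(argument=value, ...) on one line, values as JSON. apply_moves: Moves the arm, as the interface text tells. Its arguments: {"type":"object","properties":{"rows":{"type":"array"},"newtons":{"type":"number"}},"required":["rows"]}

```bash
mkdir -p pics; ls; cat > h.py <<'E'
import numpy as np, cv2
from workcell import get_obs, cams, bot
def shot(n,fn=None):
    p=cams.camera(n)
    if fn: cv2.imwrite('pics/'+fn,p['pixels'][:,:,::-1])
    return p
E
python3 - <<'E'
from h import *
print(get_obs())
for n in ['scene','top']:
    p=shot(n,n+'0.png'); print(n,p['fx'],p['fy'],p['cx'],p['cy'],p['eye'],p['attitude'],[k for k in p])
    for l in ['burr_carrier','slot','post_a','bar_tab','lock_bar','mill_top','clamp_screw','hopper','berry_tub','dosing_cup']:
        try: print(l,[(np.round(d['at'],4).tolist(),round(d['confidence'],2)) for d in cams.find_in(l,p)])
        except Exception as e: print(l,e)
print(get_obs()['time'])
E
```

```text
pics
{'time': 0.0, 'q': array([6.97881329e+01, 5.01105217e+00, 1.00339544e+01, 9.50991504e+01,
       1.16997661e-03, 9.00005736e+01]), 'qd': array([ 0.03624239,  0.03624269, -0.00365775, -0.06480846, -0.00611141,
        0.02663994]), 'joint_efforts': array([-1.12176353e-03, -5.20385814e+01,  4.64807117e+01,  1.60296040e-02,
       -5.94887092e-05,  6.85888125e-06]), 'ee_pos': array([0.18993618, 0.5159185 , 0.23057905]), 'tcp_rot': array([ -90.87852213,   89.92374288, -111.09096368]), 'wrist_force': array([-0.37950041,  0.98466045,  0.42990022]), 'torque': array([ 0.01108027,  0.02258176, -0.00527865]), 'opening': 0.08499041635477501}
scene 490.1765664069911 490.1765664069911 312.24424671259203 234.8430082455942 [ 1.12001209 -0.37976033  0.84151189] [46.83455187 -1.07125465 46.1629522 ] ['pixels', 'range_z', 'fx', 'fy', 'cx', 'cy', 'eye', 'attitude', 'shot']
burr_carrier [([0.5751, -0.1708, 0.1951], 0.67)]
slot [([0.5808, -0.1754, 0.1958], 0.94), ([0.5296, 0.5543, 0.0052], 0.26)]
post_a [([0.5761, -0.1687, 0.1913], 0.72), ([0.464, -0.1881, 0.197], 0.51)]
bar_tab [([0.463, -0.1863, 0
[... 299 characters left out ...]
.86)]
dosing_cup []
top 468.57132302732117 468.57132302732117 317.91537796224503 245.40924408782962 [0.34109441 0.12605677 1.37778256] [ 12.29056234   0.27318325 -86.39982275] ['pixels', 'range_z', 'fx', 'fy', 'cx', 'cy', 'eye', 'attitude', 'shot']
burr_carrier [([0.5708, -0.1636, 0.1927], 0.65), ([0.5662, 0.0275, 0.0379], 0.63), ([0.4559, -0.0458, 0.0158], 0.2)]
slot [([0.566, -0.1635, 0.1934], 0.83)]
post_a [([0.5686, -0.1645, 0.1935], 0.96)]
bar_tab []
lock_bar [([0.4627, -0.1827, 0.1908], 0.46)]
mill_top [([0.5326, -0.16, 0.1813], 0.89)]
clamp_screw [([0.6398, -0.0957, 0.1965], 0.54)]
hopper [([0.5664, 0.0303, 0.0372], 0.84)]
berry_tub [([0.6847, -0.326, 0.0432], 0.95)]
dosing_cup []
1.1
```

```bash
python3 - <<'E'
from h import *
for n in ['scene','top']:
    im=cv2.imread(f'pics/{n}0.png')
    cv2.imwrite(f'pics/{n}0b.png',im)
im=cv2.imread('pics/top0.png'); cv2.imwrite('pics/top0c.png',cv2.resize(im[300:460,350:550],None,fx=3.7,fy=3.7,interpolation=2))
E
```

```text
(no output)
```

View pics/scene0.png

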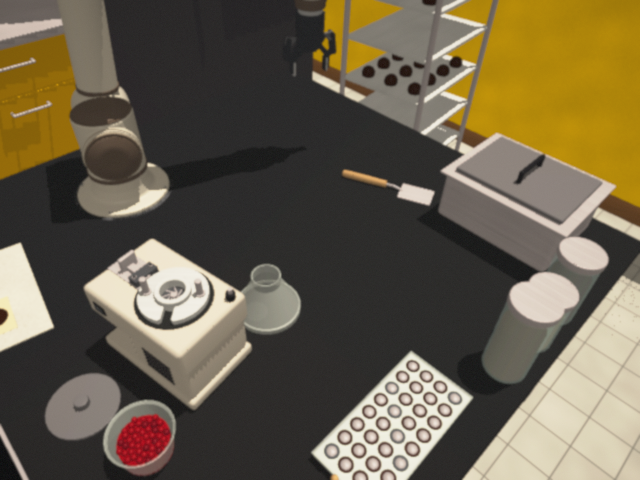

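View pics/top0.png

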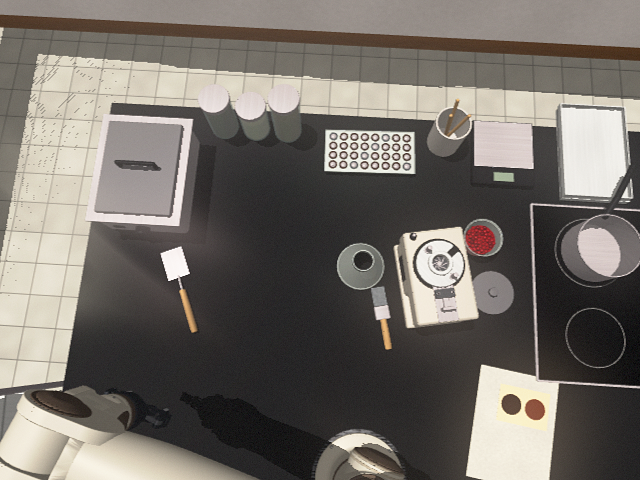

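The top view shows the mill around (438,275), carrier at (440,262) and bar tab near (445,305). The robot is at the bottom, the hopper is left at (360,265), and the berries and lid are on the right. I'll zoom in on the mill.

```bash
python3 - <<'E'
from h import *
im=cv2.imread('pics/top0.png'); cv2.imwrite('pics/top0d.png',cv2.resize(im[222:332,385:485],None,fx=5.4,fy=5.4,interpolation=2))
im=cv2.imread('pics/scene0.png'); cv2.imwrite('pics/scene0d.png',cv2.resize(im[230:350,80:260],None,fx=4.4,fy=4.4,interpolation=2))
E
```

```text
(no output)
```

View pics/top0d.png

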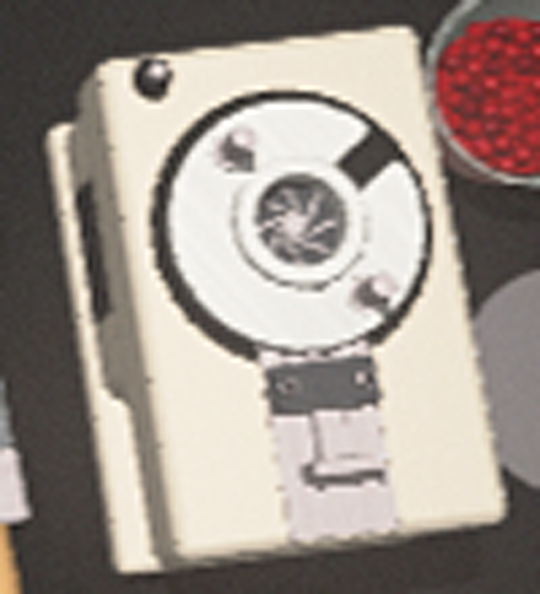

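View pics/scene0d.png

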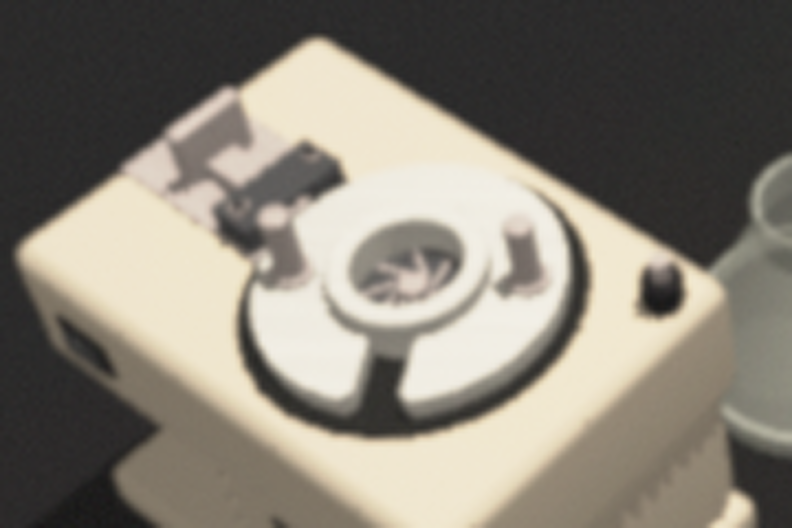

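Slot points up-right in the zoomed top view (370,155), post_a is upper-left (237,148), post_b lower-right (375,293), and the bar and tab are at the bottom (345,440). The carrier angle is about 2.2 rad. I'll push post_a around the rear, away from the bar. First I need the precise geometry from depth.

```bash
cat >> h.py <<'E'
from scipy.spatial.transform import Rotation as R
def cloud(p):
    v,u=np.mgrid[0:480,0:640]; d=p['range_z']
    x=(u-p['cx'])/p['fx']*d; y=-(v-p['cy'])/p['fy']*d
    P=np.stack([x,y,-d],-1)@R.from_euler('xyz',p['attitude'],degrees=True).as_matrix().T+p['eye']
    P[d==0]=np.nan; return P
def proj(p,X):
    c=(np.atleast_2d(X)-p['eye'])@R.from_euler('xyz',p['attitude'],degrees=True).as_matrix()
    return np.stack([p['cx']+p['fx']*c[:,0]/-c[:,2], p['cy']-p['fy']*c[:,1]/-c[:,2]],-1)
E
python3 - <<'E'
from h import *
from scipy.optimize import least_squares
for n in ['scene','top']:
    p=shot(n); P=cloud(p).reshape(-1,3)
    C=p['pixels'].reshape(-1,3).astype(int)
    print(n,'table z',np.nanmedian(P[(abs(P[:,0]-.4)<.05)&(abs(P[:,1]-.1)<.05)],0), np.nanstd(P[(abs(P[:,0]-.4)<.05)&(abs(P[:,1]-.1)<.05)][:,2]))
    m=(np.hypot(P[:,0]-.572,P[:,1]+.167)<.2)&(P[:,2]>.15)
    Q=P[m];h,e=np.histogram(Q[:,2],np.arange(.15,.24,.002));print([(round(a,3),int(b)) for a,b in zip(e,h)])
    D=Q[abs(Q[:,2]-.18)<.006]
    r=cv2.minAreaRect((D[:,:2]*1000).astype(np.float32)); print('deck rect',r)
    # white flange pixels
    Cm=C[m]; sat=Cm.max(1)-Cm.min(1)
    F=Q[(Cm.min(1)>205)&(sat<22)&(abs(Q[:,2]-.193)<.006)]
    print(len(F),F.mean(0))
    f=Q[(Q[:,2]>.207)]; print('tall',len(f)); print(np.round(f,4)[np.argsort(f[:,0])].tolist()[:60])
    np.save(f'pics/{n}.npy',P)
E
```

```text
scene table z [0.40183549 0.09795907 0.00183661] 0.0016378884425111062
[(np.float64(0.15), 107), (np.float64(0.152), 93), (np.float64(0.154), 113), (np.float64(0.156), 105), (np.float64(0.158), 114), (np.float64(0.16), 110), (np.float64(0.162), 89), (np.float64(0.164), 107), (np.float64(0.166), 110), (np.float64(0.168), 112), (np.float64(0.17), 101), (np.float64(0.172), 148), (np.float64(0.174), 200), (np.float64(0.176), 214), (np.float64(0.178), 747), (np.float64(0.18), 2722), (np.float64(0.182), 2042), (np.float64(0.184), 373), (np.float64(0.186), 181), (np.float64(0.188), 129), (np.float64(0.19), 338), (np.float64(0.192), 1051), (np.float64(0.194), 732), (np.float64(0.196), 294), (np.float64(0.198), 153), (np.float64(0.2), 133), (np.float64(0.202), 308), (np.float64(0.204), 137), (np.float64(0.206), 38), (np.float64(0.208), 27), (np.float64(0.21), 35), (np.float64(0.212), 50), (np.float64(0.214), 28), (np.float64(0.216), 16), (np.float64(0.218), 5), (np.float64(0.22), 14), (np.float64(0.222), 15), (np.float64(0.224), 16), (np.float64(0.226), 41), (np.float64(0.228), 16), (np.float
[... 4087 characters left out ...]
 0.2082], [0.4594, -0.1977, 0.2129], [0.4595, -0.196, 0.2104], [0.4596, -0.1943, 0.2074], [0.46, -0.2015, 0.2083], [0.4617, -0.1913, 0.2096], [0.4618, -0.1894, 0.2072], [0.4619, -0.1959, 0.2107], [0.462, -0.1941, 0.2081], [0.4622, -0.1986, 0.2098], [0.4622, -0.2007, 0.2112], [0.5337, -0.1989, 0.2172], [0.5339, -0.1947, 0.2145], [0.5343, -0.1978, 0.2125], [0.5346, -0.1962, 0.227], [0.5349, -0.1943, 0.2071], [0.5353, -0.2019, 0.2244], [0.5355, -0.2, 0.2223], [0.5356, -0.1957, 0.2199], [0.5363, -0.1946, 0.215], [0.5363, -0.1924, 0.2139], [0.5372, -0.1986, 0.2274], [0.5372, -0.192, 0.2244], [0.5373, -0.1944, 0.2247], [0.5375, -0.1969, 0.2245], [0.5377, -0.2016, 0.2254], [0.5394, -0.1932, 0.211]]
```

```bash
python3 - <<'E'
from h import *
for n in ['scene','top']:
    P=np.load(f'pics/{n}.npy'); 
    d=np.hypot(P[:,0]-.572,P[:,1]+.166)
    A=P[(d<.06)&(P[:,2]>.222)]
    th=A[:,0]*1-.572>0
    a,b=A[th],A[~th]; a=np.median(a,0); b=np.median(b,0)
    print(n,a,b,(a+b)/2,np.linalg.norm(a-b),np.degrees(np.arctan2(*(a-b)[1::-1])))
    T=P[(np.hypot(P[:,0]-.46,P[:,1]+.187)<.03)&(P[:,2]>.205)&(P[:,2]<.216)]
    print('tab',T.mean(0),cv2.minAreaRect((T[:,:2]*1000).astype(np.float32)))
    # flange outer
    F=P[(d<.065)&(abs(P[:,2]-.193)<.004)]
    print('fl',cv2.minEnclosingCircle((F[:,:2]*1000).astype(np.float32)))
E
```

```text
scene [ 0.60673822 -0.13537688  0.22678079] [ 0.54261387 -0.19923052  0.22682723] [ 0.57467605 -0.1673037   0.22680401] 0.09049432665241086 44.87880514564859
tab [ 0.45992458 -0.18800925  0.21092753] ((458.23089599609375, -187.63204956054688), (10.974552154541016, 33.99964904785156), 11.977094650268555)
fl ((570.4384155273438, -166.5302734375), 63.32591247558594)
top [ 0.60430179 -0.13149495  0.22590001] [ 0.53759457 -0.19897377  0.22458433] [ 0.57094818 -0.16523436  0.22524217] 0.09489454559617845 45.32946351603859
tab [ 0.45688943 -0.1852039   0.2104068 ] ((456.94287109375, -185.44297790527344), (8.142815589904785, 32.689598083496094), 10.550483703613281)
fl ((569.1306762695312, -165.4539031982422), 62.175533294677734)
```

```bash
cat >> h.py <<'E'
AX=np.array([.5725,-.1663]); YAW=np.radians(10.5)
def tool():
    o=get_obs(); return o, o['ee_pos'], R.from_euler('xyz',o['tcp_rot'],degrees=True)
def rel(pos,rot):  # rot: Rotation; returns row shift mm, rotvec
    o,p,r=tool(); return np.round(r.inv().apply(np.array(pos)-p)*1000,1), np.round((r.inv()*rot).as_rotvec(),3)
def down(yawy):  # tool x down, tool y at world angle yawy deg
    a=np.radians(yawy); x=[0,0,-1]; y=[np.cos(a),np.sin(a),0]; z=np.cross(x,y)
    return R.from_matrix(np.stack([x,y,z],1))
E
python3 - <<'E'
from h import *
o,p,r=tool(); print(o['time'],p,r.as_matrix().round(3))
E
```

```text
1.2 [0.19004385 0.51613868 0.23130487] [[-0.     0.346  0.938]
 [ 0.     0.938 -0.346]
 [-1.     0.    -0.   ]]
```

```bash
python3 - <<'E'
from h import *
print(rel([.5845,-.1133,.27],down(45)), rel([.5845,-.1133,.212],down(45)))
E
```

```text
(array([ -38.7, -454.4,  587.7]), array([ 0.433, -0.   , -0.   ])) (array([  19.3, -454.4,  587.7]), array([ 0.433, -0.   , -0.   ]))
```

>>> apply_moves(rows=[[[-39,0,0,0,0,0,0],[-39,-25,33,0.03,0,0,0],[-39,-55,71,0.06,0,0,0],[-39,-85,110,0.08,0,0,0],[-39,-115,149,0.11,0,0,0],[-39,-145,188,0.14,0,0,0],[-39,-175,226,0.17,0,0,0],[-39,-205,265,0.2,0,0,0],[-39,-235,304,0.23,0,0,0],[-39,-265,343,0.26,0,0,0],[-39,-295,382,0.29,0,0,0],[-39,-325,420,0.32,0,0,0],[-39,-355,459,0.34,0,0,0],[-39,-385,498,0.37,0,0,0],[-39,-415,537,0.4,0,0,0],[-39,-440,569,0.42,0,0,0],[-39,-454,588,0.433,0,0,0],[-39,-454,588,0.433,0,0,0],[-39,-454,588,0.433,0,0,0],[-39,-454,588,0.433,0,0,0]]])

```text
time: 3.2
ee_pos: [0.5846, -0.1122, 0.2706]
tcp_rot: [84.6, 90.0, 39.7]
wrist_force: [0.2, -0.1, 0.6]
opening: -0.0
```

```bash
python3 - <<'E'
from h import *
p=shot('top','t1.png');s=shot('scene','s1.png')
print(get_obs()['q'].round(1))
a=cv2.resize(p['pixels'][200:340,370:510],None,fx=4,fy=4)[:,:,::-1]
b=cv2.resize(s['pixels'][130:360,70:280],None,fx=2.4,fy=2.4)[:,:,::-1]
cv2.imwrite('pics/t1z.png',a);cv2.imwrite('pics/s1z.png',b)
P=cloud(s).reshape(-1,3)
for z in (.275,.28,.29):
  m=(abs(P[:,2]-z)<.004)&(np.hypot(P[:,0]-.585,P[:,1]+.112)<.06); print(z,m.sum(),P[m].mean(0),P[m].min(0),P[m].max(0))
print(rel([.5845,-.1133,.210],down(45)))
E
```

```text
[-10.9  12.6  23.1 100.5   0.   34.1]
0.275 17 [ 0.59200555 -0.11610853  0.27604865] [ 0.58678835 -0.12211897  0.27272675] [ 0.5960728  -0.10863575  0.27842737]
0.28 43 [ 0.59148975 -0.11669182  0.28044494] [ 0.57981981 -0.12425289  0.27602293] [ 0.59757626 -0.10026643  0.28376896]
0.29 68 [ 0.59153356 -0.11473933  0.29008353] [ 0.57923388 -0.12516932  0.28603371] [ 0.59971994 -0.09821541  0.29390224]
(array([60.9, -1. ,  0.8]), array([ 0.001,  0.001, -0.   ]))
```

View pics/t1z.png

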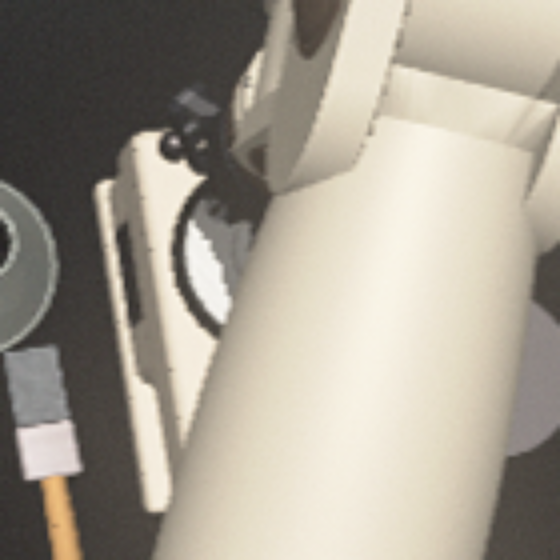

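View pics/s1z.png

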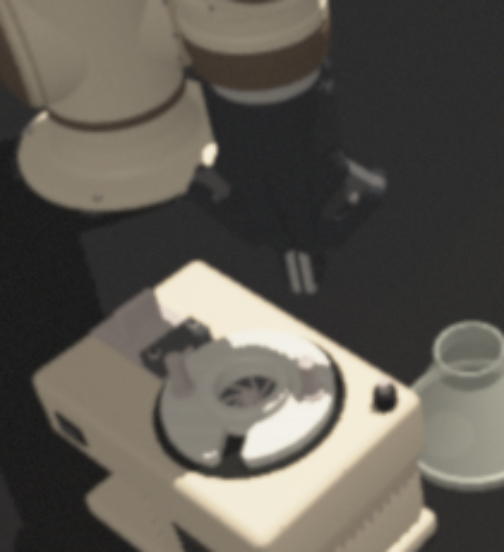

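The scene view shows closed fingertips at (300,272) above the deck by post_a, at (315,375), and nothing has been touched. I'll descend beside the post.

>>> apply_moves(rows=[[[20,-1,1,0,0,0,0],[40,-1,1,0,0,0,0],[55,-1,1,0,0,0,0],[60,-1,1,0,0,0,0],[60,-1,1,0,0,0,0]]])

```text
time: 3.8
ee_pos: [0.5842, -0.1129, 0.2108]
tcp_rot: [64.5, 90.0, 19.6]
wrist_force: [0.9, 0.4, 0.3]
opening: -0.0001
```

```bash
cat >> h.py <<'E'
def arc(phis,off=.017,rad=.046,z=.210):
    for f in phis:
        a=np.radians(f); rr=np.array([np.cos(a),np.sin(a)]); t=np.array([-rr[1],rr[0]])
        c=AX+rad*rr+off*t
        s,v=rel([*c,z],down(f)); print(f,s.tolist(),v.tolist())
E
python3 - <<'E'
from h import *
o=get_obs();print(o['time'],o['ee_pos'],o['wrist_force'])
arc(list(range(45,-90,-6)))
E
```

```text
3.8 [ 0.58421939 -0.11285337  0.21081812] [0.85387756 0.35389621 0.25584487]
45 [0.8, -0.1, 12.5] [0.002, 0.0, -0.0]
39 [0.8, 1.4, 17.4] [0.107, 0.0, -0.0]
33 [0.8, 2.4, 22.4] [0.211, 0.0, -0.0]
27 [0.8, 2.9, 27.6] [0.316, 0.0, -0.0]
21 [0.8, 2.8, 32.7] [0.421, 0.0, -0.0]
15 [0.8, 2.2, 37.8] [0.525, 0.0, -0.0]
9 [0.8, 1.1, 42.8] [0.63, 0.0, -0.0]
3 [0.8, -0.6, 47.7] [0.735, 0.0, -0.0]
-3 [0.8, -2.8, 52.3] [0.84, 0.0, -0.0]
-9 [0.8, -5.4, 56.7] [0.944, -0.0, -0.0]
-15 [0.8, -8.5, 60.8] [1.049, -0.0, -0.0]
-21 [0.8, -12.0, 64.6] [1.154, -0.0, -0.0]
-27 [0.8, -15.8, 68.0] [1.258, -0.0, -0.0]
-33 [0.8, -20.0, 70.9] [1.363, -0.0, -0.0]
-39 [0.8, -24.5, 73.4] [1.468, -0.0, -0.0]
-45 [0.8, -29.2, 75.5] [1.573, -0.0, -0.0]
-51 [0.8, -34.1, 77.0] [1.677, -0.0, -0.0]
-57 [0.8, -39.2, 78.0] [1.782, -0.0, -0.0]
-63 [0.8, -44.3, 78.4] [1.887, -0.0, -0.0]
-69 [0.8, -49.4, 78.4] [1.991, -0.0, -0.0]
-75 [0.8, -54.5, 77.7] [2.096, -0.0, -0.0]
-81 [0.8, -59.5, 76.6] [2.201, -0.0, -0.0]
-87 [0.8, -64.4, 74.9] [2.306, -0.0, -0.0]
```

>>> apply_moves(rows=[[[1,0,6,0,0,0,0],[1,0,10,0,0,0,0],[1,0,13,0,0,0,0],[1,0.7,15,0.05,0,0,0],[1,1.4,17.4,0.107,0,0,0],[1,2,20,0.16,0,0,0],[1,2.4,22.4,0.211,0,0,0],[1,2.7,25,0.264,0,0,0],[1,2.9,27.6,0.316,0,0,0],[1,2.8,30,0.37,0,0,0],[1,2.8,32.7,0.421,0,0,0],[1,2.5,35.3,0.473,0,0,0],[1,2.2,37.8,0.525,0,0,0],[1,2.2,37.8,0.525,0,0,0]]])

```text
time: 5.2
ee_pos: [0.613, -0.1379, 0.2102]
tcp_rot: [112.4, 89.9, 37.4]
wrist_force: [0.2, 1.9, 1.5]
opening: -0.0001
```

```bash
python3 - <<'E'
from h import *
p=shot('top','t2.png');s=shot('scene','s2.png')
b=cv2.resize(s['pixels'][200:350,80:280],None,fx=3.8,fy=3.8,interpolation=2)[:,:,::-1]
cv2.imwrite('pics/s2z.png',b)
o=get_obs();print(o['time'],o['ee_pos'],o['wrist_force'],o['q'])
arc(list(range(15,-90,-6)))
E
```

```text
5.3 [ 0.61284452 -0.13796261  0.21006134] [0.20875605 2.34569478 0.99959605] [-1.26958263e+01  1.56400916e+01  1.99310109e+01  9.42534874e+01
  1.97992776e-02  6.21945491e+01]
15 [0.1, -0.3, -0.1] [0.002, -0.0, -0.001]
9 [0.1, 1.2, 4.8] [0.107, -0.0, -0.001]
3 [0.1, 2.2, 9.9] [0.211, -0.0, -0.001]
-3 [0.1, 2.7, 15.0] [0.316, -0.0, -0.001]
-9 [0.1, 2.6, 20.1] [0.421, -0.0, -0.001]
-15 [0.1, 2.0, 25.2] [0.526, -0.0, -0.001]
-21 [0.1, 0.8, 30.2] [0.63, -0.0, -0.001]
-27 [0.1, -0.8, 35.1] [0.735, -0.0, -0.001]
-33 [0.1, -3.0, 39.7] [0.84, -0.0, -0.001]
-39 [0.1, -5.6, 44.1] [0.944, -0.0, -0.001]
-45 [0.1, -8.7, 48.3] [1.049, -0.0, -0.001]
-51 [0.1, -12.2, 52.0] [1.154, -0.0, -0.001]
-57 [0.0, -16.0, 55.4] [1.259, -0.0, -0.001]
-63 [0.0, -20.2, 58.4] [1.363, -0.001, -0.001]
-69 [0.0, -24.7, 60.9] [1.468, -0.001, -0.001]
-75 [0.0, -29.4, 62.9] [1.573, -0.001, -0.001]
-81 [0.0, -34.3, 64.4] [1.677, -0.001, -0.001]
-87 [0.0, -39.4, 65.4] [1.782, -0.001, -0.001]
```

View pics/s2z.png

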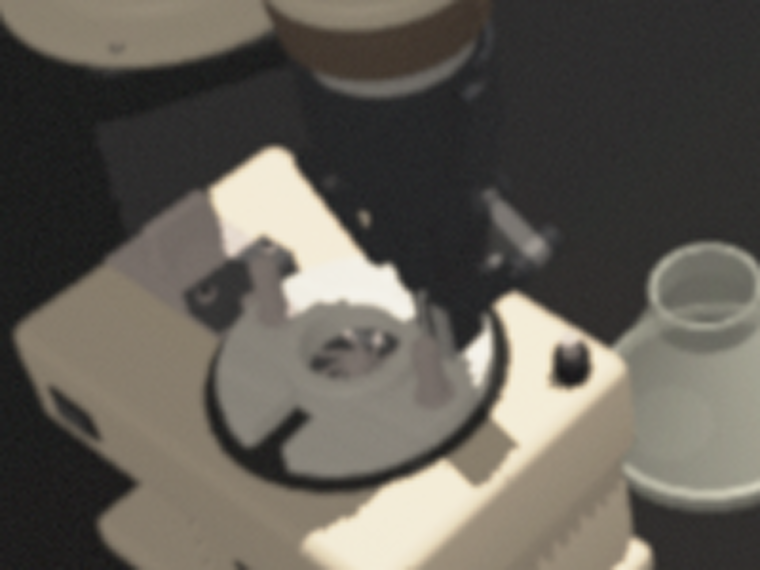

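The carrier is turning: the post is at (430,370) ahead of the finger and the slot has moved to (280,445). Continuing to about 8° short.

>>> apply_moves(rows=[[[0,1.2,4.8,0.107,0,0,0],[0,2.2,9.9,0.211,0,0,0],[0,2.7,15,0.316,0,0,0],[0,2.6,20.1,0.421,0,0,0],[0,2,25.2,0.526,0,0,0],[0,0.8,30.2,0.63,0,0,0],[0,-0.8,35.1,0.735,0,0,0],[0,-3,39.7,0.84,0,0,0],[0,-5.6,44.1,0.944,0,0,0],[0,-8.7,48.3,1.049,0,0,0],[0,-12.2,52,1.154,0,0,0],[0,-16,55.4,1.259,0,0,0],[0,-20.2,58.4,1.363,0,0,0],[0,-22.5,59.7,1.416,0,0,0],[0,-24.7,60.9,1.468,0,0,0],[0,-24.7,60.9,1.468,0,0,0],[0,-24.7,60.9,1.468,0,0,0]]])

```text
time: 7.0
ee_pos: [0.605, -0.2035, 0.2102]
tcp_rot: [144.5, 89.9, -14.4]
wrist_force: [2.6, -1.0, 0.8]
opening: 0.0002
```

```bash
cat >> h.py <<'E'
def posts():
    for n in ['scene','top']:
        p=shot(n,None); P=cloud(p).reshape(-1,3); C=p['pixels'].reshape(-1,3).astype(int)
        d=np.hypot(P[:,0]-AX[0],P[:,1]-AX[1])
        A=P[(d<.06)&(d>.034)&(abs(P[:,2]-.2255)<.004)]
        th=np.degrees(np.arctan2(A[:,1]-AX[1],A[:,0]-AX[0]))
        print(n,len(A),np.histogram(th,np.arange(-180,181,15))[0].tolist())
        Bm=A[(th>70)&(th<135)]
        if len(Bm): m=np.median(Bm,0); print('post_b',m,np.degrees(np.arctan2(m[1]-AX[1],m[0]-AX[0])))
        Bm=A[(th<-55)&(th>-110)]
        if len(Bm): m=np.median(Bm,0); print('post_a',m,np.degrees(np.arctan2(m[1]-AX[1],m[0]-AX[0])))
        c=p['pixels'][200:350,80:280] if n=='scene' else p['pixels'][215:335,385:485]
        cv2.imwrite(f"pics/z{p['shot']}_{n}.png",cv2.resize(c,None,fx=3.8 if n=='scene' else 4.8,fy=3.8 if n=='scene' else 4.8,interpolation=2)[:,:,::-1]); print(p['shot'])
E
python3 - <<'E'
from h import *
posts()
o=get_obs();print(o['time'],o['ee_pos'],o['wrist_force'],o['q'])
arc([-69,-72,-75,-78,-80,-82,-84])
E
```

```text
scene 93 [0, 0, 0, 0, 0, 0, 0, 1, 13, 40, 0, 0, 0, 0, 0, 0, 0, 0, 6, 33, 0, 0, 0, 0]
post_b [ 0.55780818 -0.12472599  0.22704785] 109.46288052955988
post_a [ 0.60509272 -0.21636404  0.22436503] -56.935046723430936
9
top 32 [0, 0, 0, 0, 0, 0, 0, 17, 1, 0, 0, 0, 0, 0, 0, 0, 0, 0, 0, 14, 0, 0, 0, 0]
post_b [ 0.55394014 -0.12258934  0.22474488] 113.00642441641061
post_a [ 0.58876171 -0.20680162  0.22468097] -68.12415587279739
10
7.1 [ 0.60494059 -0.20325622  0.21012652] [ 1.53858084 -1.2106216   0.79404663] [-1.85780495e+01  1.71190987e+01  2.17578763e+01  9.45943521e+01
  1.34932965e-02  1.40334181e+02]
-69 [0.1, -0.1, 0.0] [0.002, -0.001, -0.0]
-72 [0.1, 0.7, 2.5] [0.054, -0.001, -0.0]
-75 [0.1, 1.4, 4.9] [0.106, -0.001, -0.0]
-78 [0.1, 2.0, 7.5] [0.159, -0.001, -0.0]
-80 [0.1, 2.3, 9.1] [0.194, -0.001, -0.0]
-82 [0.1, 2.5, 10.8] [0.228, -0.001, -0.0]
-84 [0.1, 2.7, 12.5] [0.263, -0.001, -0.0]
```

>>> apply_moves(rows=[[[0,0.7,2.5,0.054,0,0,0],[0,1.4,4.9,0.106,0,0,0],[0,2,7,0.15,0,0,0],[0,2.2,8.6,0.18,0,0,0],[0,2.2,8.6,0.18,0,0,0],[0,2.2,8.6,0.18,0,0,0]]])

```text
time: 7.7
ee_pos: [0.5977, -0.2085, 0.2101]
tcp_rot: [149.0, 90.0, -20.1]
wrist_force: [3.0, -1.3, -0.5]
opening: 0.0003
```

>>> apply_moves(rows=[[[0,0,-5,0,0,0,0],[-20,0,-12,0,0,0,0],[-60,0,-12,0,0,0,0],[-100,20,-12,0,0,0,0],[-100,80,-12,0,0,0,0],[-100,120,-12,0,0,0,0],[-100,120,-12,0,0,0,0]]])

```text
time: 8.4
ee_pos: [0.6331, -0.3295, 0.304]
tcp_rot: [-28.8, 89.7, 161.9]
wrist_force: [0.1, -0.1, -2.0]
opening: -0.0004
```

```bash
python3 - <<'E'
from h import *
posts()
o=get_obs();print(o['time'],o['ee_pos'],o['wrist_force'],o['q'])
E
```

```text
scene 87 [0, 0, 0, 0, 0, 0, 34, 15, 0, 0, 0, 0, 0, 0, 0, 0, 0, 0, 36, 2, 0, 0, 0, 0]
post_b [ 0.56686497 -0.1220936   0.22701365] 97.264364553135
post_a [ 0.58325395 -0.2118546   0.22653357] -76.71750747873281
11
top 35 [0, 0, 0, 0, 0, 0, 15, 1, 0, 0, 0, 0, 0, 0, 0, 0, 0, 0, 15, 4, 0, 0, 0, 0]
post_b [ 0.56262955 -0.11998192  0.2237219 ] 102.02987001081296
post_a [ 0.57907451 -0.21015404  0.22422264] -81.47382682657899
12
8.5 [ 0.63230599 -0.32526204  0.30721308] [-0.66078465 -0.50639093  0.0617886 ] [-2.72271241e+01  3.66918246e+01  6.01510746e+01  1.13659551e+02
  1.38688553e-02  1.41999551e+02]
```

View pics/z12_top.png

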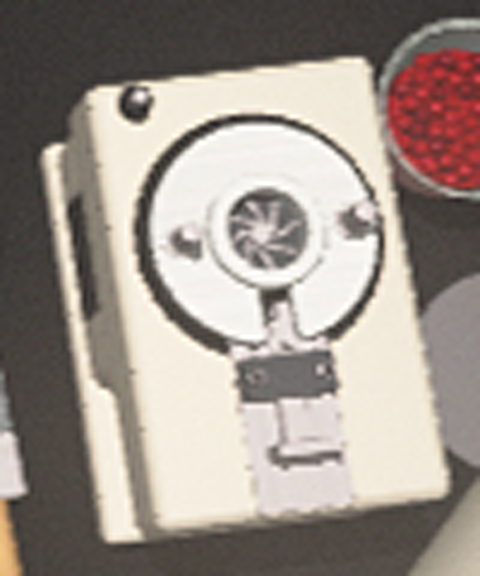

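View pics/z11_scene.png

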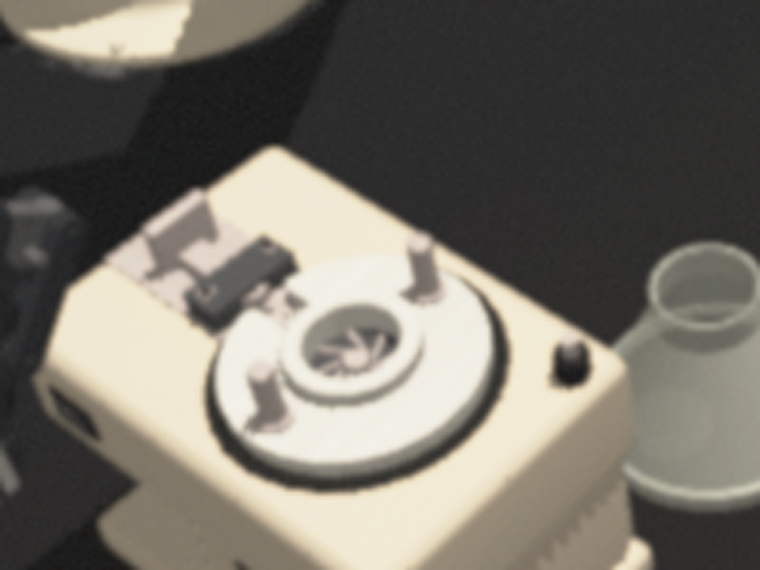

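The slot at (275,300) now lines up with the bar; the post line reads -79.65° against a target of -79.5°. Next is the tab.

```bash
python3 - <<'E'
from h import *
u=np.array([np.cos(YAW),np.sin(YAW)])
for s,z in [(-.145,.3),(-.145,.197)]:
    print(s,rel([*(AX+s*u),z],down(-79.5)))
print(get_obs()['ee_pos'],get_obs()['tcp_rot'])
E
```

```text
-0.145 (array([   8.1, -168. ,  174. ]), array([0.005, 0.003, 0.002]))
-0.145 (array([ 111.1, -167.8,  173.7]), array([0.005, 0.003, 0.002]))
[ 0.63230599 -0.32526204  0.30721308] [-41.96126706  89.79921903 148.81203366]
```

>>> apply_moves(rows=[[[5,-30,31,0,0,0,0],[8,-60,62,0,0,0,0],[8,-90,93,0,0,0,0],[8,-120,124,0,0,0,0],[8,-150,155,0,0,0,0],[8,-168,174,0.005,0.003,0.002,0],[8,-168,174,0.005,0.003,0.002,0],[40,-168,174,0.005,0.003,0.002,0],[70,-168,174,0.005,0.003,0.002,0],[95,-168,174,0.005,0.003,0.002,0],[108,-168,174,0.005,0.003,0.002,0],[111,-168,174,0.005,0.003,0.002,0],[111,-168,174,0.005,0.003,0.002,0]]])

```text
time: 9.8
ee_pos: [0.4297, -0.1923, 0.1977]
tcp_rot: [178.9, 89.9, 9.4]
wrist_force: [-0.2, 0.0, -0.4]
opening: 0.0001
```

```bash
python3 - <<'E'
from h import *
posts()
u=np.array([np.cos(YAW),np.sin(YAW)])
o=get_obs();print(o['time'],o['ee_pos'],o['wrist_force'],(o['ee_pos'][:2]-AX)@u)
for s in [-.133,-.12,-.107]:
    print(s,rel([*(AX+s*u),.197],down(-79.5)))
E
```

```text
scene 86 [0, 0, 0, 0, 0, 0, 32, 15, 0, 0, 0, 0, 0, 0, 0, 0, 0, 0, 36, 3, 0, 0, 0, 0]
post_b [ 0.56572861 -0.12203923  0.22576283] 98.69815115511555
post_a [ 0.58299506 -0.21176945  0.2266088 ] -77.00285486765881
13
top 30 [0, 0, 0, 0, 0, 0, 12, 1, 0, 0, 0, 0, 0, 0, 0, 0, 0, 0, 15, 2, 0, 0, 0, 0]
post_b [ 0.5630881  -0.11986783  0.22446718] 101.4587170012038
post_a [ 0.58059593 -0.21012154  0.2243414 ] -79.53275632803108
14
9.9 [ 0.43010588 -0.19262909  0.19842478] [-1.10878246  0.91128054  0.96633013] -0.14480781565357786
-0.133 (array([  1.4,   0.1, -11.8]), array([-0.   , -0.002, -0.001]))
-0.12 (array([  1.5,   0.1, -24.8]), array([-0.   , -0.002, -0.001]))
-0.107 (array([  1.5,   0.1, -37.8]), array([-0.   , -0.002, -0.001]))
```

>>> apply_moves(rows=[[[1,0,-4,0,0,0,0],[1,0,-8,0,0,0,0],[1,0,-11,0,0,0,0],[1,0,-13,0,0,0,0],[1,0,-15,0,0,0,0],[1,0,-17,0,0,0,0],[1,0,-19,0,0,0,0],[1,0,-21,0,0,0,0],[1,0,-23,0,0,0,0],[1,0,-25,0,0,0,0],[1,0,-26,0,0,0,0]]])

```text
time: 11.0
ee_pos: [0.4559, -0.1879, 0.1975]
tcp_rot: [158.1, 89.9, -11.4]
wrist_force: [-2.9, -1.2, 1.6]
opening: -0.0001
```

```bash
python3 - <<'E'
from h import *
posts()
u=np.array([np.cos(YAW),np.sin(YAW)])
o=get_obs();print(o['time'],o['ee_pos'],o['wrist_force'],(o['ee_pos'][:2]-AX)@u)
E
```

```text
scene 89 [0, 0, 0, 0, 0, 0, 33, 17, 0, 0, 0, 0, 0, 0, 0, 0, 0, 0, 35, 4, 0, 0, 0, 0]
post_b [ 0.56571529 -0.12198616  0.22644587] 98.70472440288175
post_a [ 0.58342636 -0.21203682  0.22606446] -76.56407271024068
15
top 33 [0, 0, 0, 0, 0, 0, 14, 1, 0, 0, 0, 0, 0, 0, 0, 0, 0, 0, 13, 5, 0, 0, 0, 0]
post_b [ 0.56279499 -0.11973271  0.22458332] 101.77240892334589
post_a [ 0.57901538 -0.20938545  0.22469934] -81.4008856808046
16
11.1 [ 0.45593745 -0.18781732  0.19743237] [ 0.30584984 -0.27027221  0.62263606] -0.1185319235910136
```

Pushing takes about 3 N and the carrier is undisturbed. Continuing slowly towards the stop.

>>> apply_moves(rows=[[[0,0,-2,0,0,0,0],[0,0,-4,0,0,0,0],[0,0,-6,0,0,0,0],[0,0,-8,0,0,0,0],[0,0,-9,0,0,0,0],[0,0,-10,0,0,0,0]]])

```text
time: 11.7
ee_pos: [0.4659, -0.186, 0.1974]
tcp_rot: [164.7, 89.9, -4.8]
wrist_force: [-2.5, -0.6, 1.3]
opening: 0.0003
```

>>> apply_moves(rows=[[[0,0,-0.5,0,0,0,0],[0,0,-1,0,0,0,0]]])

```text
time: 11.9
ee_pos: [0.4669, -0.1858, 0.1974]
tcp_rot: [165.6, 89.9, -3.9]
wrist_force: [-2.3, -1.0, 0.2]
opening: 0.0002
```

>>> apply_moves(rows=[[[0,0,-0.5,0,0,0,0],[0,0,-1,0,0,0,0]]])

```text
time: 12.1
ee_pos: [0.4674, -0.1857, 0.1974]
tcp_rot: [150.8, 89.9, -18.7]
wrist_force: [-7.6, -1.6, 2.3]
opening: -0.0002
```

>>> apply_moves(rows=[[[0,0,-0.5,0,0,0,0]]])

```text
time: 12.2
ee_pos: [0.4674, -0.1857, 0.1974]
tcp_rot: [86.1, 90.0, -83.4]
wrist_force: [-4.8, -2.2, 1.5]
opening: -0.0002
```

>>> apply_moves(rows=[[[0,0,-0.5,0,0,0,0]]])

```text
time: 12.3
ee_pos: [0.4673, -0.1857, 0.1974]
tcp_rot: [32.0, 89.9, -137.5]
wrist_force: [-4.9, -2.5, 1.6]
opening: 0.0004
```

>>> apply_moves(rows=[[[0,0,-0.7,0,0,0,0],[0,0,-1.3,0,0,0,0],[0,0,-1.3,0,0,0,0]]])

```text
time: 12.6
ee_pos: [0.4674, -0.1857, 0.1974]
tcp_rot: [12.7, 89.8, -156.8]
wrist_force: [-9.8, -1.4, 3.3]
opening: 0.0
```

```bash
python3 - <<'E'
from h import *
u=np.array([np.cos(YAW),np.sin(YAW)])
o=get_obs();print(o['time'],o['ee_pos'],o['wrist_force'],(o['ee_pos'][:2]-AX)@u,o['tcp_rot'])
E
```

```text
12.6 [ 0.46738959 -0.1856609   0.19744364] [-9.78648929 -1.43794277  3.2854207 ] -0.10687856785237064 [  12.72441198   89.78369872 -156.8306173 ]
```

The stop is firm: no motion at 10 N, at -0.1069 m against -0.107 m expected. Backing off and lifting away to check.

>>> apply_moves(rows=[[[0,0,6,0,0,0,0],[0,0,18,0,0,0,0],[-20,0,24,0,0,0,0],[-60,0,24,0,0,0,0],[-100,0,24,0,0,0,0],[-100,-40,40,0,0,0,0],[-100,-80,60,0,0,0,0],[-100,-120,60,0,0,0,0],[-100,-160,60,0,0,0,0],[-100,-180,60,0,0,0,0],[-100,-180,60,0,0,0,0]]])

```text
time: 13.7
ee_pos: [0.3753, -0.0176, 0.2979]
tcp_rot: [13.9, 89.9, -155.4]
wrist_force: [0.9, -0.3, 0.6]
opening: 0.0001
```

```bash
python3 - <<'E'
from h import *
posts()
o=get_obs();print(o['time'],o['ee_pos'],o['wrist_force'])
for n in ['scene','top']:
    P=cloud(shot(n,n+'_end.png')).reshape(-1,3)
    T=P[(np.hypot(P[:,0]-.48,P[:,1]+.183)<.035)&(P[:,2]>.207)&(P[:,2]<.216)]
    print('tab',T.mean(0),'shift from start', T.mean(0)[:2]-([.45992,-.18801] if n=='scene' else [.45689,-.18520]))
E
```

```text
scene 90 [0, 0, 0, 0, 0, 0, 30, 18, 0, 0, 0, 0, 0, 0, 0, 0, 0, 0, 38, 4, 0, 0, 0, 0]
post_b [ 0.56694427 -0.12246923  0.22662759] 97.2239460083178
post_a [ 0.58359086 -0.21218589  0.22679123] -76.41192208638873
17
top 33 [0, 0, 0, 0, 0, 0, 13, 1, 0, 0, 0, 0, 0, 0, 0, 0, 0, 0, 15, 4, 0, 0, 0, 0]
post_b [ 0.56301304 -0.11995085  0.22499148] 101.5677846471345
post_a [ 0.57852479 -0.21112705  0.22493929] -82.34527245472724
18
13.8 [ 0.37589686 -0.01933321  0.29764459] [ 0.48849159 -0.05236724 -0.2733046 ]
tab [ 0.48406508 -0.1835893   0.21180628] shift from start [0.02414508 0.0044207 ]
tab [nan nan nan] shift from start [nan nan]<stdin>:7: RuntimeWarning: Mean of empty slice.
  ret = um.true_divide(
```

View pics/z17_scene.png

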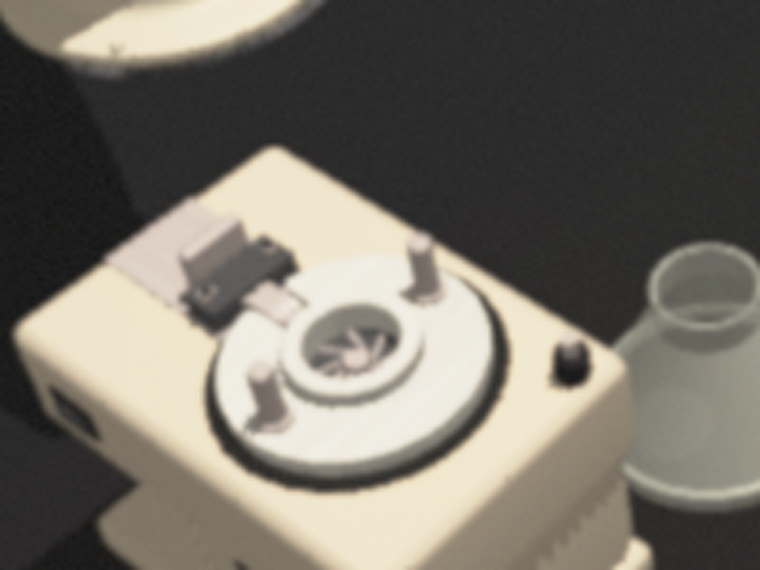

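View pics/top_end.png

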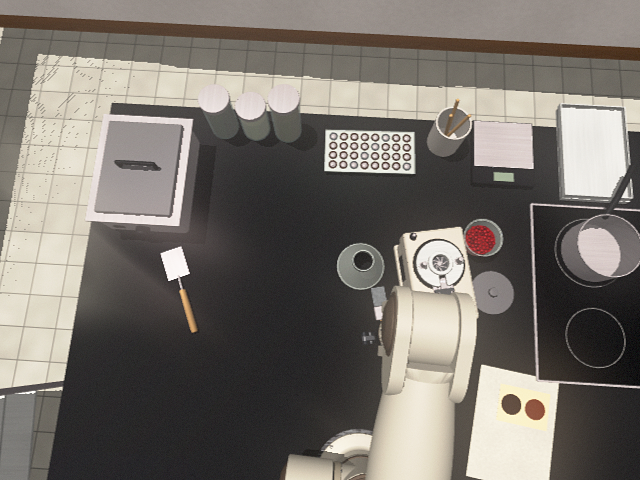

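The bar fills the slot at (270,300) in the scene zoom, with the tab close to the guide. In the top view the bystanders are where they stood and the arm is clear at z ≈ 0.30. Handing in.

```bash
python3 - <<'E'
from h import *
print(bot.job_done())
E
```

```text
the job is handed in; nothing more can be done
None
```

The burr carrier is locked: I turned it clockwise to the bar and pushed the bar home through the slot. I handed the job in at about 14 s; no verdict was reported.

- **Carrier:** I turned it about 124° with the closed fingertips against post_a. In both cameras, before the bar was pushed, the line through the posts read -79.65° against a target of -79.5°. With the bar home it reads -79.5° in the scene camera and -80.3° in the top camera. All are well inside the 0.08 rad (4.6°) limit.
- **Bar:** Pushing the tab took about 3 N. It then stopped dead at 10 N, with the tab 0.1 mm from where the home position was expected. The final scene view shows the bar through the slot.
- **Disagreement:** the depth reading of the tab's travel in the scene camera gave about 24.5 mm instead of 26 mm. That is within its noise, but it is the weaker check. The top camera could not confirm it, because the arm was hiding the tab.
- **Bystanders:** those visible in the final top view stood where they were, by eye only. The brush was partly hidden by the arm. I never saw the dosing cup in either camera. The arm ended clear of everything, with no force on the wrist beyond noise.

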